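# Return leftover components to their stock bins

## Task

Clear the four leftover components off the bench mat: put the large capacitor, the small capacitor, the toroidal choke and the heat sink each back into the blue stock bin that already holds one just like it. Set each down on the bin's floor without dropping it, the capacitors standing upright with their terminals up, the choke flat and the heat sink with its fins up, and leave the solder reel and the flux jar that stand among them in their places.

Things in the scene. Friction and masses are not known exactly. Their poses are not given: they have to be found in the camera images.
- bigcap_center (a point): centre of the large screw-terminal capacitor: a plain black upright cylinder, 50 mm diameter, 68 mm tall, brown-black top with two small metal screw terminals that stand another 5.5 mm proud; about 0.19 kg. The point is on its axis 34 mm above its underside; z is its axis, up
- smallcap_center (a point): centre of the small screw-terminal capacitor: same look, 35 mm diameter, 50 mm tall plus 5.5 mm terminals; about 0.075 kg. The point is on its axis 25 mm above its underside; z is its axis, up
- choke_center (a point): centre of the toroidal choke: a flat copper-wound ring lying on its flat side, 46 mm outer diameter, 20 mm tall; about 0.09 kg. Grasp it across its outside. The point is on its axis 10 mm above its underside; z is its axis, up
- sink_center (a point): centre of the heat sink: an aluminium extrusion, 46 mm (its x) by 40 mm (its y) by 36 mm tall, lying on its base plate with its seven fins up; fins run along its x, so its two outer fins are flat faces 40 mm apart along its y. About 0.085 kg. The point is 18 mm above its underside; z is up
- bin_bigcap_free (a point): blue open bin holding the other large capacitor; the point is on the top of its inner floor, in the middle of the empty front part. All four bins are alike: inside 150 mm (x) by 120 mm (y), 3 mm walls, floor 5 mm above the work surface; front wall and front half of the sides 30 mm tall, back wall and rear half of the sides 55 mm
- bin_smallcap_free (a point): blue open bin holding the other small capacitor; the point is on the top of its inner floor, in the middle of the empty front part. In every bin this point is 39 mm behind the inside of the front wall (the low one, to -x, nearest the robot) and 60 mm from either side wall; x points to the bin's back, z up
- bin_choke_free (a point): blue open bin holding the other choke; the point is on the top of its inner floor, in the middle of the empty front part. In every bin the one piece in stock stands in the back part, its centre about 78 mm behind this point and up to 15 mm to either side
- bin_sink_free (a point): blue open bin holding the other heat sink; the point is on the top of its inner floor, in the middle of the empty front part. Bins are fixed; x to the back, z up
- reel_center (a point): bystander: centre of the solder reel standing on end, 50 mm diameter, 38 mm tall, black flanges with grey solder between; the point is 19 mm above its underside
- jar_center (a point): bystander: centre of the flux jar, amber with a white lid, 42 mm diameter, 42 mm tall; the point is 21 mm above its underside. The components, reel and jar stand about 90 mm or more apart (centre to centre) on a 2 mm thick mat, so undersides are 2 mm above the work surface

How it is judged (in metres and radians):
At the end, for the whole second after the job is handed in: Each of the four components is in the bin that holds its like, within the walls, its underside on the bin's floor (within 6 mm in height) and not on the stock piece, upright (choke flat on either face) within 0.15 rad, and at rest (under 0.02 m/s) (x of bigcap_center in the frame of bin_bigcap_free between -0.03 and 0.105 m and y of bigcap_center in the frame of bin_bigcap_free between -0.055 and 0.055 m and z of bigcap_center in the frame of bin_bigcap_free between 0.028 and 0.04 m and linear speed of each of bigcap, smallcap, choke, sink below 0.02 m/s and angle between each of bigcap_center, smallcap_center, sink_center's own z axis and vertical below 0.15 rad and x of smallcap_center in the frame of bin_smallcap_free between -0.03 and 0.105 m and y of smallcap_center in the frame of bin_smallcap_free between -0.055 and 0.055 m and z of smallcap_center in the frame of bin_smallcap_free between 0.019 and 0.031 m and x of choke_center in the frame of bin_choke_free between -0.03 and 0.105 m and y of choke_center in the frame of bin_choke_free between -0.055 and 0.055 m and z of choke_center in the frame of bin_choke_free between 0.004 and 0.016 m and (angle between choke_center's own z axis and vertical below 0.15 rad or angle between choke_center's own z axis and vertical above 2.99 rad) and x of sink_center in the frame of bin_sink_free between -0.03 and 0.105 m and y of sink_center in the frame of bin_sink_free between -0.055 and 0.055 m and z of sink_center in the frame of bin_sink_free between 0.012 and 0.024 m); the robot touches nothing.
It fails at once if a component is dropped: let go of and moving faster than 0.8 m/s (a fall of more than about 30 mm) ((linear speed of bigcap above 0.8 m/s and contact force between bigcap and the fingers below 0.05 N) or (linear speed of smallcap above 0.8 m/s and contact force between smallcap and the fingers below 0.05 N) or (linear speed of choke above 0.8 m/s and contact force between choke and the fingers below 0.05 N) or (linear speed of sink above 0.8 m/s and contact force between sink and the fingers below 0.05 N)).
It fails at once if the solder reel is moved more than 30 mm or knocked over (distance of reel_center from where it was at the start of the episode above 0.03 m or angle between reel_center's own z axis and vertical above 0.5 rad).
It fails at once if the flux jar is moved more than 30 mm or knocked over (distance of jar_center from where it was at the start of the episode above 0.03 m or angle between jar_center's own z axis and vertical above 0.5 rad).
It also fails if it takes over 109 s, if anything falls off the work surface, if the arm or the gripper's body presses on something with over 40 N, if the wrist force passes 120 N, or if a joint passes its speed limit or range.

## Robot

A 6-joint arm with a two-finger parallel gripper is mounted at the origin on the work surface. World frame = base frame: x ahead of the robot, y to its left, z up, the work surface at z = 0. Lengths are in mm, angles in rad, forces in N, time in s.
With the tool pointing down it reaches from about 350 to 975 mm from the base axis. Payload 7.1 kg.
Tool frame: the origin (TCP) lies midway between the tips of the shut fingers; the grasp point (between the pads) lies 19 mm behind it (ctrl.grasp_offset is the distance from the TCP to the grasp point, in mm); z points along the fingers, y is the line along which they close (so a half turn about z gives the same grasp; the last joint's range is limited). The gripper opens to 88 mm and grips with 3 to 60 N. Pads are 20 mm wide; open, the fingers measure 115 mm over their backs; the gripper's body (75 mm by 178 mm) begins 61 mm behind the grasp point.
Start: joints at [-0.019, 0.423, 1.63, -0, 1.089, -0.019], TCP at [624.984, 0.026, 222.675] pointing down, gripper open.
Joint ranges: [-3, 3], [-0.9, 2.11], [0.09, 2.58], [-1.31, 4.45], [0.11, 2.69], [-2.54, 2.54]. Speed limits (rad/s): [2.39, 2.39, 3.01, 3.14, 3.14, 3.14].

## Interface

Orientations are given as a rotation vector (axis times angle).
In Python, from workcell import ctrl gives the robot as it stands. The module is installed in compiled form; this text tells all that it offers.
- The arm moves only by the tool servo_tool, never from a script. Its argument "rows" is a list of rows, each a list of 7 numbers: the turn, a rotation vector about the tool's x, y, z as a fraction of full scale, then the shift along the tool's x, y, z as a fraction of full scale, then the finger opening in mm, from 0 to 87.8. A call has 1 to 10 rows; each row is the pose to reach, as a shift and turn from the pose commanded when the call began, along the tool's axes at that moment; what a row does not reach only later rows make up. Full scale, the value 1, is 20 cm for a shift and 1.5 rad for a turn. A row lasts 1/8 s, in which the tool goes at most 62.5 mm and 10.7 degrees, less where a joint would pass 70% of its speed; a pose out of reach is approached as far as the arm can. A call with a number of a shift or a turn outside -1 to 1 is refused whole. A call with a gripper value outside its range is refused whole. The fingers move at their own pace and stop on an object; the grip force is fixed at half the most. Time passes only in rows, so rows that repeat a pose let the fingers close. It gives the time, the measured TCP pose, the force, the opening and the grip force at its end, in the units of the state.
- ctrl.get_obs(): the state, without advancing time (a new reading comes with each control period).
- ctrl.get_image(name): name is "scene" or "side" or "wrist"; returns (picture, depth): 420x560x3 uint8, red, green, blue; 420x560 float32, mm along the optical axis (not along the pixel's ray), 0 where there is no reading.
- ctrl.camera_info(name): a dict with "intrinsics" (3x3 intrinsics, pixels), "R" (3x3) and "t" (3): a world point X has camera coordinates R X + t. Camera axes: x right, y down, z forward; pixel columns grow to the right and rows downward; lengths in mm; the calibration is good to about 2 mm. A picture is of the moment at which its call begins: read the wrist's pose just before it. camera_info takes no time and is no camera call; for the wrist camera it gives the pose at the moment of the call.
- ctrl.close_job(): hands the job in; it is judged then, once.
The state is a dict: "t": time; "qpos": joint angles; "qvel": joint speeds; "joint_torque": joint torques, N m; "ee_pos": TCP position; "orientation": TCP orientation; "ft_force": force on the tool from outside, world axes, zero at the start; "moment": the same for the moment, N m; "width": finger opening in mm; "grasp_force": force on a finger pad.
Only numpy, scipy, OpenCV 4.12 (cv2) and the standard library are available. Lean on these libraries where they do the work, as an engineer would, in place of code of your own. Each camera call takes 0.05 s, during which the arm holds its last target. There are 200 camera calls.

## Working session

There is one attempt and no reset: what is moved stays moved. The work goes in short steps, Python scripts to look and compute and a tool call to move; the robot and the scene stay as the last step left them, time stands still between calls to the robot, and variables do not carry over. Pictures are saved under pics/ and viewed, at most 14 in all, crops included, and the job is handed in when it is done.

Besides the shell and the picture viewer there is one more tool, called by a JSON object that holds its "fn" and its "kwargs", one argument or row to a line. servo_tool: Moves the arm, as the interface text tells. Its arguments: {"type":"object","properties":{"rows":{"type":"array","items":{"type":"array","items":{"type":"number"}}}},"required":["rows"]}

```bash
mkdir -p pics; ls
cat > h.py <<'E'
import numpy as np, cv2
from workcell import ctrl
def grab(n,f):
    o=ctrl.get_obs(); c=ctrl.camera_info(n); im,d=ctrl.get_image(n)
    np.savez(f'pics/{f}.npz',im=im,d=d,K=c['intrinsics'],R=c['R'],t=c['t'])
    cv2.imwrite(f'pics/{f}.png',im[:,:,::-1]); return o
def load(f): return dict(np.load(f'pics/{f}.npz'))
def cloud(c):
    d=c['d']; v,u=np.indices(d.shape); K=c['K']
    p=np.stack([(u-K[0,2])/K[0,0]*d,(v-K[1,2])/K[1,1]*d,d],-1)
    return (p-c['t'])@c['R']
def ray(c,u,v,z):
    r=c['R'].T@np.linalg.inv(c['K'])@[u,v,1]; o=-c['R'].T@c['t']
    return o+r*(z-o[2])/r[2]
E
python3 - <<'E'
from h import *
for n in ['scene','side','wrist']:
    o=grab(n,n+'0'); c=load(n+'0'); print(n,c['K'][0,0],-c['R'].T@c['t'],c['R'][2])
print(o['t'],o['ee_pos'],o['orientation'],o['width'])
E
```

```text
pics
scene 535.695483080405 [1095.23597231  540.00000789 1097.48410355] [-0.4439515  -0.40302071 -0.8003008 ]
side 516.1682439924257 [ 197.97389779 -800.64776873  766.06452975] [ 0.27452949  0.71611201 -0.64172981]
wrist 353.4332167892035 [624.89946882  69.92319707 383.31680332] [-0.00138528 -0.25568351 -0.96675955]
0.1 [6.24500751e+02 1.07640663e-02 2.21973537e+02] [-2.22073611e+00 -2.22073756e+00  1.54790758e-03] 87.81357828150662
```

View pics/scene0.png

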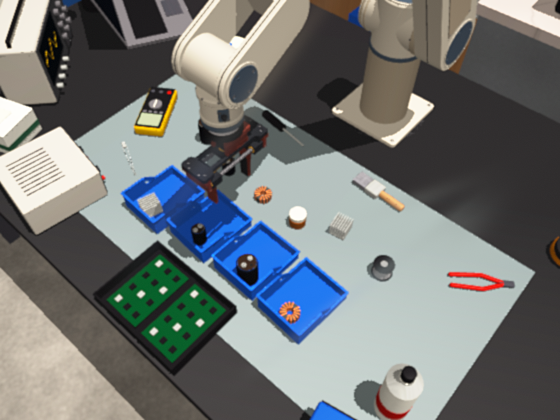

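View pics/side0.png

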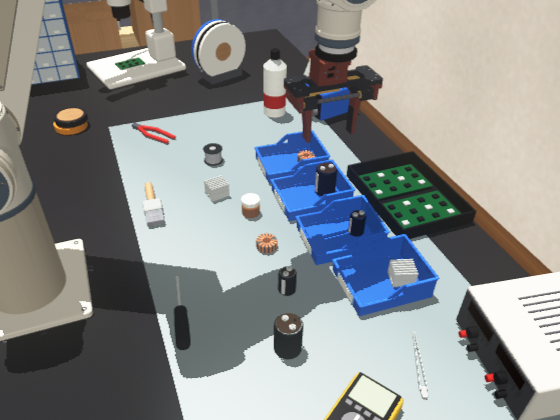

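The side view shows the large capacitor at (288,336), small one (287,281), choke (266,243), jar (251,205), heat sink (217,188) and reel (212,154). The bins run from the choke bin (292,157) through bigcap (312,187) and smallcap (343,228) to the sink bin (385,272). In the scene view the gripper hides both capacitors.

```bash
cat > m.py <<'E'
from h import *
S=load('side0');C=load('scene0');ps,pc=cloud(S),cloud(C)
def top(p,u,v,r=45,tol=4):
    s=p[v-2:v+3,u-2:u+3].reshape(-1,3); s=np.median(s[np.isfinite(s).all(1)],0)
    q=p.reshape(-1,3); q=q[np.hypot(*(q[:,:2]-s[:2]).T)<r]; q=q[(q[:,2]>8)]
    z=np.percentile(q[:,2],90); k=q[q[:,2]>z-tol]
    (cx,cy),(w,h),a=cv2.minAreaRect(k[:,:2].astype(np.float32)); e=cv2.minEnclosingCircle(k[:,:2].astype(np.float32))
    print(np.round(s),'z90 %.1f med %.1f'%(z,np.median(k[:,2])),'rect',np.round([cx,cy,w,h,a],1),'circ',np.round([*e[0],e[1]],1),len(k))
for n,u,v in [('big',288,322),('small',287,272),('choke',266,236),('jar',251,200),('sink',217,184),('reel',212,149)]: print(n,end=' S ');top(ps,u,v)
for n,u,v in [('choke',263,193),('jar',298,214),('sink',342,222),('reel',382,265)]: print(n,end=' C ');top(pc,u,v)
# blue bins
for nm,c,p in [('S',S,ps),('C',C,pc)]:
    hsv=cv2.cvtColor(c['im'],cv2.COLOR_RGB2HSV); m=cv2.inRange(hsv,(105,150,60),(125,255,255))>0
    q=p[m]; q=q[(q[:,0]>400)&(q[:,0]<950)]
    zz=q[:,2]; print(nm,len(q),np.histogram(zz,bins=range(-4,64,4))[0])
    for lo,hi in [(26,34),(51,59),(2,8)]:
        k=q[(zz>lo)&(zz<hi)]; print(lo,np.median(k[:,2]))
        g=np.zeros((700,1100),np.uint8); ix=((k[:,:2]-[300,-550])).astype(int); ok=(ix>=0).all(1)&(ix[:,0]<700)&(ix[:,1]<1100)
        g[ix[ok,0],ix[ok,1]]=255; cv2.imwrite(f'pics/g_{nm}{lo}.png',g)
g=np.zeros((420,800,3),np.uint8)
for p,c in ((ps,S),(pc,C)):
    k=(p[...,2]>-10)&(p[...,2]<90); q=p[k]; col=c['im'][k][:,::-1]
    ix=np.stack([(q[:,0]-430),(q[:,1]+400)],1).astype(int); ok=(ix>=0).all(1)&(ix[:,0]<420)&(ix[:,1]<800)
    g[ix[ok,0],ix[ok,1]]=col[ok]
cv2.imwrite('pics/top0.png',g)
E
python3 m.py
```

```text
big S [ 419. -298.   70.] z90 71.1 med 69.9 rect [ 420.2 -301.2   47.1   46.1    4.8] circ [ 419.4 -301.3   24.4] 463
small S [ 466. -178.   54.] z90 53.8 med 52.7 rect [ 468.3 -174.9   29.    29.2   48.2] circ [ 468.  -175.1   15.7] 137
choke S [477. -33.  21.] z90 22.3 med 20.7 rect [473.4 -45.8  45.6  43.8  61. ] circ [473.2 -45.5  23.3] 210
jar S [477.  67.  44.] z90 44.2 med 43.3 rect [478.   73.5  43.7  38.5  70.7] circ [478.   73.5  22.6] 177
sink S [424. 161.  37.] z90 37.9 med 36.3 rect [424.4 167.6  46.7  46.6   7.7] circ [425.  169.2  29.3] 204
reel S [452. 306.  39.] z90 41.0 med 39.5 rect [454.7 311.   52.4  49.   74.3] circ [455.7 310.3  27.8] 162
choke C [472. -51.  11.] z90 573.8 med 575.7 rect [504.3 -32.9  12.5  28.4  26.5] circ [508.8 -30.6  14.2] 71
jar C [483.  76.  43.] z90 610.3 med 613.5 rect [501.   61.5   3.4  47.7  87.7] circ [501.   61.4  23.8] 159
sink C [424. 166.  33.] z90 37.4 med 36.3 rect [428.7 167.1  49.5  41.2   9.2] circ [429.6 167.5  30. ] 125
reel C [465. 309.  39.] z90 41.0 med 39.2 rect [461.  311.   46.6  48.3   7. ] circ [460.4 311.5  25.5] 257
S 13120 [   7 1846 2967  561  595  673  693  598 1122  744  496  494  530  477
  618  436]
26 30.620280436589496
51 55.33067698175783
2 4.5496184318337916
C 13135 [ 202 2836 3149  658  509  499  534  521  900  581  353  309  206  195
  628  550]
26 30.06642258676227
51 55.625540118749065
2 4.56343762001381
```

View pics/top0.png

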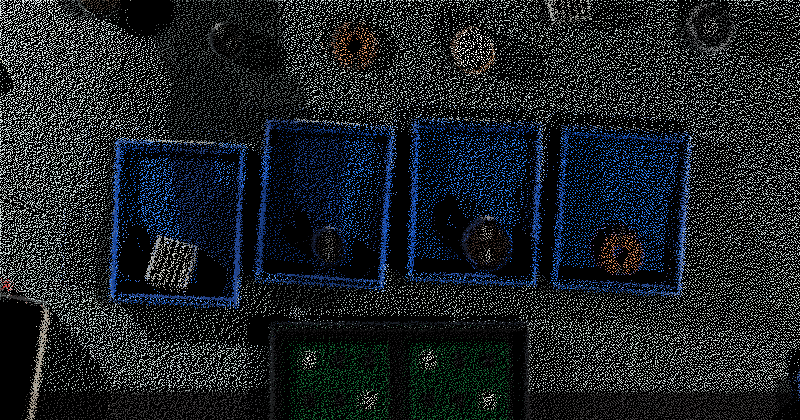

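The top-down map (row = x−430, col = y+400) shows the four bins turned a few degrees: sink, smallcap, bigcap and choke, in order of rising y. Their front parts are empty. I'll fit the bins, then move in with the gripper turned so it closes along y.

```bash
cat > b.py <<'E'
from h import *
def bins(names):
    Q=[]
    for f in names:
        c=load(f);p=cloud(c);m=cv2.inRange(cv2.cvtColor(c['im'],cv2.COLOR_RGB2HSV),(105,150,60),(125,255,255))>0
        q=p[m]; Q.append(q[(q[:,2]>25)&(q[:,2]<60)])
    q=np.concatenate(Q)
    for n,cy in [('sink',-222),('small',-75),('big',75),('choke',220)]:
        k=q[(abs(q[:,1]-cy)<72)&(q[:,0]>530)&(q[:,0]<745)]
        best=None
        for a in np.radians(np.arange(-8,8.1,.25)):   # bin yaw: sharpest wall profile across y
            y=-np.sin(a)*(k[:,0]-640)+np.cos(a)*(k[:,1]-cy)
            h=np.histogram(y,bins=np.arange(-80,80,2))[0]; s=(h.astype(float)**2).sum()
            if best is None or s>best[0]: best=(s,a)
        a=best[1]; R=np.array([[np.cos(a),np.sin(a)],[-np.sin(a),np.cos(a)]])
        l=(k[:,:2]-[640,cy])@R.T
        lo,hi=np.percentile(l,.7,0),np.percentile(l,99.3,0); c=(lo+hi)/2
        free=R.T@[lo[0]/2+hi[0]/2-75+39,c[1]]+[640,cy]
        print(n,'yaw %.1f'%np.degrees(a),'size',np.round(hi-lo),'free',np.round(free,1))
if __name__=='__main__':
    for f in (['side0'],['scene0'],['side0','scene0']): print(f); bins(f)
E
python3 b.py
```

```text
['side0']
sink yaw -2.5 size [159. 131.] free [ 614.8 -220.7]
small yaw -4.2 size [160. 133.] free [595.7 -72.2]
big yaw -1.5 size [158. 134.] free [592.6  77.1]
choke yaw -3.7 size [158. 132.] free [601.1 223.9]
['scene0']
sink yaw -2.5 size [161. 132.] free [ 619.8 -221.2]
small yaw -4.5 size [161. 132.] free [601.1 -72.3]
big yaw -2.5 size [161. 132.] free [598.6  76.5]
choke yaw -3.7 size [161. 131.] free [607.2 224.2]
['side0', 'scene0']
sink yaw -2.5 size [164. 132.] free [ 617.3 -221. ]
small yaw -4.2 size [164. 133.] free [598.4 -72.4]
big yaw -2.8 size [164. 133.] free [596.3  77.2]
choke yaw -3.7 size [165. 132.] free [604.9 224.1]
```

{"fn": "servo_tool", "kwargs": {
  "rows": [
    [0,0,1,-0.8,-0.8,0,87.8],
    [0,0,1,-0.8,-0.8,0,87.8],
    [0,0,1,-0.8,-0.8,0,87.8],
    [0,0,1,-0.8,-0.8,0,87.8],
    [0,0,1,-0.8,-0.8,0,87.8],
    [0,0,1,-0.8,-0.8,0,87.8],
    [0,0,1,-0.8,-0.8,0,87.8],
    [0,0,1,-0.8,-0.8,0,87.8],
    [0,0,1,-0.8,-0.8,0,87.8],
    [0,0,1,-0.8,-0.8,0,87.8]
  ]
}}

```text
t: 1.4
ee_pos: [464.9, -159.9, 222.6]
orientation: [-3.139, -0.117, 0.0]
ft_force: [0.0, -0.5, -0.5]
width: 88.0
grasp_force: 0.0
```

Run:
```python
from h import *
grab('wrist','w1'); grab('scene','scene1')
a=cv2.imread('pics/w1.png');b=cv2.imread('pics/scene1.png')[100:300,60:460]
cv2.imwrite('pics/v1.png',np.vstack([a,cv2.resize(b,(560,280))])[:600])
c=load('w1');print(-c['R'].T@c['t'],c['R'][2])
```

```text
[ 534.63469874 -154.58090914  383.90189459] [-0.25548411 -0.0187279  -0.96663185]
```

View pics/w1.png

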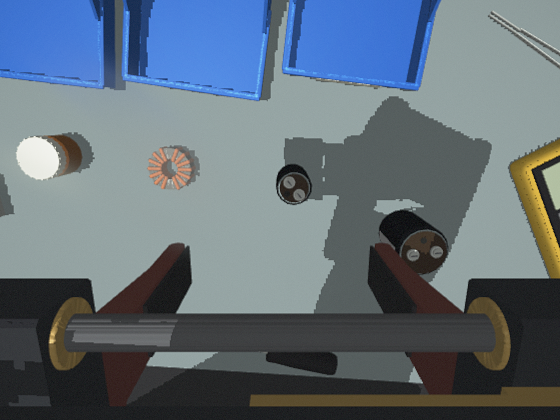

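The wrist view shows the small capacitor's top at (293,184), the large one's top at (421,254), the choke at (169,168) and the jar lid at (38,158). I'll measure these and compare them with the side view.

Run:
```python
from h import *
W=load('w1');S=load('side0');p=cloud(W)
def hit(nm,box,zt,lo,hi):
    u0,u1,v0,v1=box; sub=p[v0:v1,u0:u1]; m=(sub[...,2]>zt-lo)&(sub[...,2]<zt+hi)
    m=cv2.morphologyEx(m.astype(np.uint8),cv2.MORPH_OPEN,np.ones((3,3)))
    cs=max(cv2.findContours(m,0,1)[0],key=cv2.contourArea).reshape(-1,2)+[u0,v0]
    P=np.array([ray(W,u+.0,v+.0,np.median(sub[...,2][m>0]))[:2] for u,v in cs],np.float32)
    e=cv2.minEnclosingCircle(P); r=cv2.minAreaRect(P)
    print(nm,'z',np.round(np.median(sub[...,2][m>0]),1),'circ',np.round([*e[0],e[1]],1),'rect',np.round([*r[0],*r[1],r[2]],1))
hit('small',(265,325,150,220),52,4,3); hit('big',(370,455,200,278),70,4,3)
hit('choke',(140,205,140,200),22,5,3); hit('jar',(5,95,125,190),44,5,3)
# two-view triangulation of top-centre pixels (wrist,side)
for n,a,b in [('small',(293,184),(287,271)),('big',(422,253),(288,322))]:
    Ps=[c['K']@np.c_[c['R'],c['t']] for c in (W,S)]
    X=cv2.triangulatePoints(*Ps,np.array(a,float),np.array(b,float)).ravel(); print(n,'tri',np.round(X[:3]/X[3],1))
q=p.reshape(-1,3); print('mat z',np.median(p[230:260,200:300,2]),'floor',np.median(p[20:60,320:390,2]),np.median(p[10:50,160:220,2]))
```

```text
small z 51.9 circ [ 471.7 -173.2   13.9] rect [ 471.7 -173.3   26.2   26.8    4.3]
big z 69.8 circ [ 422.8 -300.5   21.9] rect [ 423.1 -300.8   43.2   40.1   51.1]
choke z 20.5 circ [476.3 -45.7  23. ] rect [476.4 -45.9  41.3  45.4   4.3]
jar z 43.2 circ [481.2  72.6  21.6] rect [480.8  72.4  41.7  40.9  83.5]
small tri [ 471.3 -170.3   48.8]
big tri [ 420.2 -298.2   69.8]
mat z 1.2084269552803732 floor 4.203647493534536 4.24875719614667
```

{"fn": "servo_tool", "kwargs": {
  "rows": [
    [0,0,0.085,0.025,0.07,0,87.8],
    [0,0,0.085,0.025,0.07,0.3,87.8],
    [0,0,0.085,0.025,0.07,0.6,87.8],
    [0,0,0.085,0.025,0.07,0.8,87.8],
    [0,0,0.085,0.025,0.07,0.95,87.8],
    [0,0,0.085,0.025,0.07,0.95,87.8],
    [0,0,0.085,0.025,0.07,0.95,87.8]
  ]
}}

```text
t: 2.38
ee_pos: [471.6, -173.8, 33.5]
orientation: [3.14, -0.088, 0.002]
ft_force: [-0.6, -0.3, -0.4]
width: 87.6
grasp_force: 0.0
```

{"fn": "servo_tool", "kwargs": {
  "rows": [
    [0,0,0,0,0,0.1,87.8],
    [0,0,0,0,0,0.1,20],
    [0,0,0,0,0,0.1,20],
    [0,0,0,0,0,0.1,20],
    [0,0,0,0,0,0.1,20],
    [0,0,0,0,0,0.1,20],
    [0,0,0,0,0,0.1,20],
    [0,0,0,0,0,0.1,20]
  ]
}}

```text
t: 3.38
ee_pos: [470.9, -173.6, 12.7]
orientation: [-3.14, 0.089, 0.0]
ft_force: [-0.7, 0.3, 2.4]
width: 34.3
grasp_force: 30.0
```

{"fn": "servo_tool", "kwargs": {
  "rows": [
    [0,0,0,0,0,-0.15,20],
    [0,0,0,0,0,-0.4,20],
    [0,0,0,0.15,-0.14,-0.5,20],
    [0,0,0,0.4,-0.36,-0.5,20],
    [0,0,0,0.605,-0.545,-0.5,20],
    [0,0,0,0.605,-0.545,-0.4,20],
    [0,0,0,0.605,-0.545,-0.25,20],
    [0,0,0,0.605,-0.545,-0.12,20],
    [0,0,0,0.605,-0.545,-0.06,20],
    [0,0,0,0.605,-0.545,-0.06,20]
  ]
}}

```text
t: 4.62
ee_pos: [596.7, -71.9, 23.7]
orientation: [-3.14, 0.09, 0.004]
ft_force: [0.5, 0.3, -1.1]
width: 34.5
grasp_force: 30.0
```

{"fn": "servo_tool", "kwargs": {
  "rows": [
    [0,0,0,0,0,0.02,20],
    [0,0,0,0,0,0.04,20],
    [0,0,0,0,0,0.04,20],
    [0,0,0,0,0,0.04,60],
    [0,0,0,0,0,0.04,60],
    [0,0,0,0,0,0.04,60],
    [0,0,0,0,0,-0.1,60],
    [0,0,0,0,0,-0.35,60],
    [0,0,0,0,0,-0.65,60],
    [0,0,0,0,0,-0.65,87.8]
  ]
}}

```text
t: 5.88
ee_pos: [601.3, -72.1, 159.8]
orientation: [3.139, -0.089, 0.015]
ft_force: [0.1, 0.1, -0.3]
width: 66.5
grasp_force: 0.0
```

Run:
```python
from h import *
o=grab('wrist','w2'); print(o['t'],o['ee_pos'],o['orientation'])
b=cv2.imread('pics/w2.png'); s=grab('side','side2'); c=cv2.imread('pics/side2.png')[170:330,220:460]
cv2.imwrite('pics/v2.png',np.vstack([b[:300],cv2.resize(c,(450,300))[:, :450] if 0 else np.pad(cv2.resize(c,(450,300)),((0,0),(0,110),(0,0)))]))
```

```text
5.875 [601.29713463 -72.06232169 159.81440361] [ 3.13926224 -0.08899796  0.0149232 ]
```

View pics/v2.png

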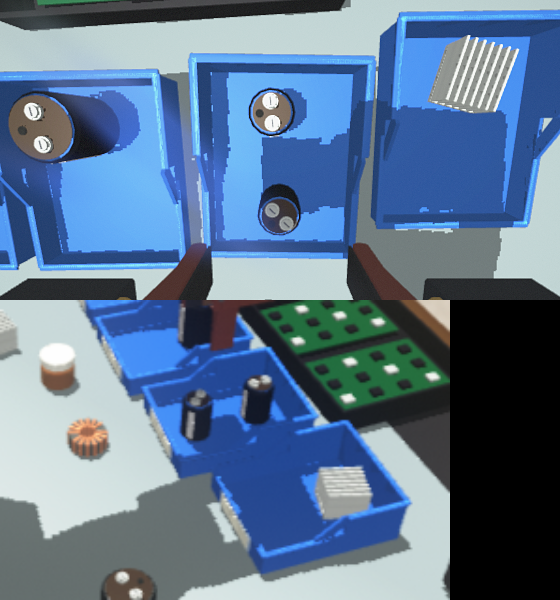

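The wrist view shows the placed small capacitor upright at (279,208), in front of its twin at (271,111), and the side view agrees. The choke is next.

{"fn": "servo_tool", "kwargs": {
  "rows": [
    [0,0,0,-0.3,-0.05,0,87.8],
    [0,0,0,-0.615,-0.095,0,87.8],
    [0,0,0,-0.615,-0.095,0,87.8],
    [0,0,0,-0.615,-0.095,0.25,87.8],
    [0,0,0,-0.615,-0.095,0.5,87.8],
    [0,0,0,-0.615,-0.095,0.65,87.8],
    [0,0,0,-0.615,-0.095,0.7,87.8],
    [0,0,0,-0.615,-0.095,0.7,87.8],
    [0,0,0,-0.615,-0.095,0.7,87.8]
  ]
}}

```text
t: 7.1
ee_pos: [477.2, -45.8, 15.5]
orientation: [3.14, -0.089, 0.003]
ft_force: [0.1, 1.2, 0.6]
width: 87.8
grasp_force: 0.0
```

Down another 11 mm and close.

{"fn": "servo_tool", "kwargs": {
  "rows": [
    [0,0,0,0,0,0.03,87.8],
    [0,0,0,0,0,0.055,87.8],
    [0,0,0,0,0,0.055,30],
    [0,0,0,0,0,0.055,30],
    [0,0,0,0,0,0.055,30],
    [0,0,0,0,0,0.055,30],
    [0,0,0,0,0,0.055,30],
    [0,0,0,0,0,0.055,30]
  ]
}}

```text
t: 8.1
ee_pos: [476.3, -45.7, 3.7]
orientation: [3.14, -0.089, 0.0]
ft_force: [0.3, 0.9, 1.3]
width: 45.4
grasp_force: 30.0
```

{"fn": "servo_tool", "kwargs": {
  "rows": [
    [0,0,0,0,0,-0.15,30],
    [0,0,0,0,0,-0.4,30],
    [0,0,0,0,-0.15,-0.5,30],
    [0,0,0,0.1,-0.4,-0.5,30],
    [0,0,0,0.2,-0.65,-0.5,30],
    [0,0,0,0.3,-0.8,-0.5,30],
    [0,0,0,0.3,-0.8,-0.5,30]
  ]
}}

```text
t: 8.98
ee_pos: [546.5, 112.6, 103.7]
orientation: [-3.14, 0.085, -0.002]
ft_force: [-0.3, -0.9, -1.2]
width: 45.1
grasp_force: 30.0
```

{"fn": "servo_tool", "kwargs": {
  "rows": [
    [0,0,0,0.1,-0.2,0,30],
    [0,0,0,0.26,-0.46,0,30],
    [0,0,0,0.26,-0.58,0,30],
    [0,0,0,0.26,-0.58,0.1,30],
    [0,0,0,0.26,-0.58,0.25,30],
    [0,0,0,0.26,-0.58,0.38,30],
    [0,0,0,0.26,-0.58,0.45,30],
    [0,0,0,0.26,-0.58,0.45,30],
    [0,0,0,0.26,-0.58,0.45,30]
  ]
}}

```text
t: 10.1
ee_pos: [604.0, 223.2, 14.3]
orientation: [-3.14, 0.09, -0.001]
ft_force: [0.4, -0.9, -0.9]
width: 45.4
grasp_force: 30.0
```

{"fn": "servo_tool", "kwargs": {
  "rows": [
    [0,0,0,0,0,0.02,30],
    [0,0,0,0,0,0.035,30],
    [0,0,0,0,0,0.035,30],
    [0,0,0,0,0,0.035,66],
    [0,0,0,0,0,0.035,66],
    [0,0,0,0,0,0.035,66],
    [0,0,0,0,0,-0.1,66],
    [0,0,0,0,0,-0.35,66],
    [0,0,0,0,0,-0.65,66],
    [0,0,0,0,0,-0.65,87.8]
  ]
}}

```text
t: 11.35
ee_pos: [607.0, 224.7, 149.2]
orientation: [-3.137, 0.089, -0.014]
ft_force: [-0.4, 0.7, -0.5]
width: 72.9
grasp_force: 0.0
```

Run:
```python
from h import *
o=grab('wrist','w3'); print(o['t'],o['ee_pos'],o['orientation'],o['width'])
c=load('w3');p=cloud(c)
s=cv2.inRange(cv2.cvtColor(c['im'],cv2.COLOR_RGB2HSV),(3,90,60),(16,255,255))
for k in cv2.findContours(s,0,1)[0]:
    if cv2.contourArea(k)>60: x,y,w,h=cv2.boundingRect(k); q=p[y:y+h,x:x+w][s[y:y+h,x:x+w]>0]; print((x,y,w,h),np.round(np.median(q,0),1),np.round(np.percentile(q[:,2],95),1))
```

```text
11.35 [607.01751574 224.68548693 149.17551648] [-3.13681786  0.08894743 -0.01437853] 72.89521363545914
(390, 353, 38, 42) [603.3 186.9 224.1] 231.9
(132, 353, 38, 53) [605.9 262.5 225. ] 231.9
(126, 256, 66, 57) [620.5 266.2 198.9] 211.5
(360, 244, 74, 69) [615.8 182.3 195.1] 210.9
(264, 213, 17, 22) [592.  230.6  23.9] 25.1
(256, 184, 22, 29) [614.  233.2  23.9] 25.1
(283, 182, 26, 51) [604.9 213.8  23.7] 25.1
(250, 85, 27, 55) [682.9 232.6  23.9] 25.3
(280, 83, 28, 56) [683.5 211.6  23.9] 25.1
```

View pics/w3.png

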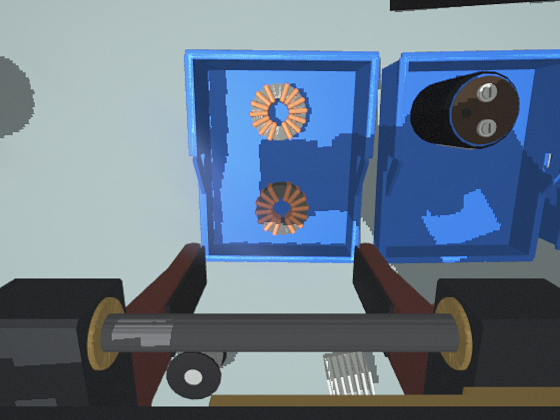

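The wrist view shows the placed choke flat at (282,208), its top at the same height (25 mm) as its twin at (279,111). I'll move over the heat sink next and measure its yaw.

{"fn": "servo_tool", "kwargs": {
  "rows": [
    [0,0,0,-0.25,0.1,0,87.8],
    [0,0,0,-0.55,0.22,0,87.8],
    [0,0,0,-0.87,0.33,0,87.8],
    [0,0,0,-0.87,0.33,0,87.8],
    [0,0,0,-0.87,0.33,0,87.8]
  ]
}}

```text
t: 12.02
ee_pos: [426.1, 167.5, 143.2]
orientation: [3.14, -0.089, -0.001]
ft_force: [-0.0, 0.2, 0.4]
width: 87.5
grasp_force: 0.0
```

Run:
```python
from h import *
o=grab('wrist','w4'); print(o['t'],o['ee_pos'],o['orientation'],o['width'])
for f in ('w4','scene1'):
    if f=='scene1': grab('scene','scene4'); f='scene4'
    c=load(f);p=cloud(c)
    m=((p[...,2]>27)&(p[...,2]<42)&(abs(p[...,0]-426)<40)&(abs(p[...,1]-167)<40)).astype(np.uint8)
    cs=np.concatenate([k for k in cv2.findContours(m,0,1)[0] if cv2.contourArea(k)>5]).reshape(-1,2)
    P=np.array([ray(c,u,v,38)[:2] for u,v in cs],np.float32); r=cv2.minAreaRect(P)
    print(f,'top z',np.round(np.percentile(p[m>0][:,2],[50,90]),1),'rect',np.round([*r[0],*r[1],r[2]],1),'corners',np.round(cv2.boxPoints(r)).tolist())
```

```text
12.025 [426.06475823 167.48983036 143.1853118 ] [ 3.14010473e+00 -8.87932909e-02 -8.85793210e-04] 87.475412824661
w4 top z [37. 38.] rect [427.9 167.8  47.5  39.9   9.6] corners [[401.0, 183.0], [408.0, 144.0], [455.0, 152.0], [448.0, 191.0]]
scene4 top z [33.9 38.6] rect [432.  168.8  52.2  42.    9.1] corners [[403.0, 185.0], [410.0, 144.0], [461.0, 152.0], [454.0, 194.0]]
```

View pics/w4.png

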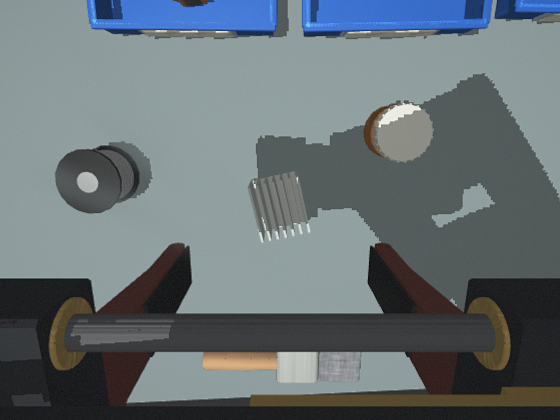

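The heat sink's fin block is centred near (278,207), with its fins along the long side at about +9.6° yaw. The jar at (402,133) and reel (88,181) are clear of the fingers.

{"fn": "servo_tool", "kwargs": {
  "rows": [
    [0,0,-0.15,0.01,0,0,87.8],
    [0,0,-0.15,0.01,0,0.15,87.8],
    [0,0,-0.15,0.01,0,0.4,87.8],
    [0,0,-0.15,0.01,0,0.6,87.8],
    [0,0,-0.15,0.01,0,0.68,87.8],
    [0,0,-0.15,0.01,0,0.68,87.8],
    [0,0,-0.15,0.01,0,0.68,30],
    [0,0,-0.15,0.01,0,0.68,30],
    [0,0,-0.15,0.01,0,0.68,30],
    [0,0,-0.15,0.01,0,0.68,30]
  ]
}}

```text
t: 13.38
ee_pos: [428.5, 167.5, 8.2]
orientation: [-3.13, -0.264, -0.002]
ft_force: [-1.0, -0.1, 0.5]
width: 51.4
grasp_force: 0.0
```

{"fn": "servo_tool", "kwargs": {
  "rows": [
    [0,0,0,0,0,0,30],
    [0,0,0,0,0,0,30],
    [0,0,0,0,0,0,30]
  ]
}}

```text
t: 13.75
ee_pos: [428.3, 167.4, 7.9]
orientation: [-3.13, -0.264, -0.0]
ft_force: [-1.4, 0.1, 4.6]
width: 40.0
grasp_force: 30.0
```

{"fn": "servo_tool", "kwargs": {
  "rows": [
    [0,0,0,0,0,-0.15,30],
    [0,0,0,0,0,-0.4,30],
    [0,0,0,0,0.1,-0.6,30],
    [0,0,0,0.1,0.35,-0.6,30],
    [0,0,0,0.2,0.63,-0.6,30],
    [0,0,0,0.3,0.9,-0.6,30],
    [0,0,0,0.3,0.9,-0.6,30]
  ]
}}

```text
t: 14.62
ee_pos: [519.3, -3.1, 127.6]
orientation: [3.131, 0.257, 0.002]
ft_force: [0.2, -0.1, -0.9]
width: 39.7
grasp_force: 30.0
```

{"fn": "servo_tool", "kwargs": {
  "rows": [
    [0,0,0,0.1,0.2,0,30],
    [0,0,0.07,0.2,0.45,0,30],
    [0,0,0.141,0.3,0.7,0,30],
    [0,0,0.141,0.3,0.95,0,30],
    [0,0,0.141,0.3,0.95,0,30],
    [0,0,0.141,0.3,0.95,0,30]
  ]
}}

```text
t: 15.38
ee_pos: [607.5, -176.0, 126.9]
orientation: [-3.14, 0.068, 0.003]
ft_force: [0.5, 0.3, -1.9]
width: 39.7
grasp_force: 30.0
```

{"fn": "servo_tool", "kwargs": {
  "rows": [
    [0,0,0,0.05,0.215,0,30],
    [0,0,0,0.05,0.215,0,30],
    [0,0,0,0.05,0.215,0.15,30],
    [0,0,0,0.05,0.215,0.35,30],
    [0,0,0,0.05,0.215,0.5,30],
    [0,0,0,0.05,0.215,0.55,30],
    [0,0,0,0.05,0.215,0.55,30],
    [0,0,0,0.05,0.215,0.55,30]
  ]
}}

```text
t: 16.38
ee_pos: [617.6, -220.5, 19.1]
orientation: [3.14, -0.067, 0.003]
ft_force: [-0.3, -0.1, -1.6]
width: 39.8
grasp_force: 30.0
```

{"fn": "servo_tool", "kwargs": {
  "rows": [
    [0,0,0,0,0,0.02,30],
    [0,0,0,0,0,0.034,30],
    [0,0,0,0,0,0.034,30],
    [0,0,0,0,0,0.034,62],
    [0,0,0,0,0,0.034,62],
    [0,0,0,0,0,0.034,62],
    [0,0,0,0,0,-0.1,62],
    [0,0,0,0,0,-0.35,62],
    [0,0,0,0,0,-0.65,62],
    [0,0,0,0,0,-0.65,87.8]
  ]
}}

```text
t: 17.62
ee_pos: [620.0, -221.9, 153.3]
orientation: [3.138, -0.068, 0.015]
ft_force: [-0.3, 0.5, 0.4]
width: 68.8
grasp_force: 0.0
```

Run:
```python
from h import *
o=grab('wrist','w5'); print(o['t'],o['ee_pos'],o['orientation'],o['width'])
```

```text
17.625 [ 619.96049115 -221.91718738  153.28767663] [ 3.13757208 -0.06788176  0.01465856] 68.83083528156322
```

View pics/w5.png

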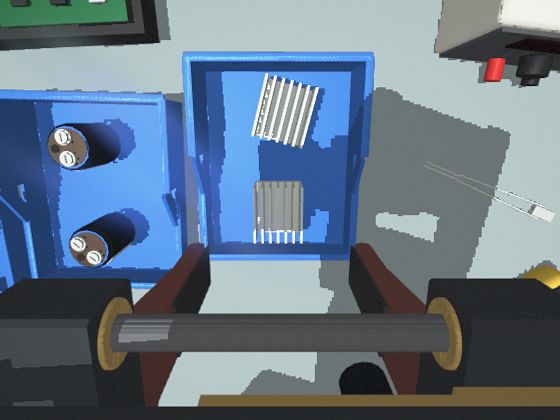

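The heat sink sits fins-up and square at (278,212), in front of its twin. The large capacitor is last; I'll approach and pause just above the grasp.

{"fn": "servo_tool", "kwargs": {
  "rows": [
    [0,0,0,-0.25,0.1,0,87.8],
    [0,0,0,-0.55,0.25,0,87.8],
    [0,0,0,-0.85,0.4,0,87.8],
    [0,0,0,-0.965,0.44,0,87.8],
    [0,0,0,-0.965,0.44,0,87.8],
    [0,0,0,-0.965,0.44,0,87.8]
  ]
}}

```text
t: 18.42
ee_pos: [420.4, -300.1, 147.0]
orientation: [-3.14, 0.068, 0.001]
ft_force: [-0.6, 0.5, 0.5]
width: 87.7
grasp_force: 0.0
```

Run:
```python
from h import *
o=grab('wrist','w6'); print(o['t'],o['ee_pos'],o['orientation'],o['width'])
c=load('w6');p=cloud(c)
m=((p[...,2]>66)&(p[...,2]<73)&(abs(p[...,0]-421)<45)&(abs(p[...,1]+300)<45)).astype(np.uint8)
k=max(cv2.findContours(m,0,1)[0],key=cv2.contourArea).reshape(-1,2)
P=np.array([ray(c,u,v,70)[:2] for u,v in k],np.float32); print(np.median(p[m>0][:,2]),cv2.minEnclosingCircle(P),cv2.minAreaRect(P))
```

```text
18.425 [ 420.42102061 -300.0667024   147.02142386] [-3.14027785e+00  6.82262273e-02  7.04821885e-04] 87.74238399516136
69.76777857828803 ((423.7233581542969, -300.220703125), 24.358671188354492) ((423.6398010253906, -300.3285217285156), (47.58155059814453, 47.78150939941406), 22.00025749206543)
```

{"fn": "servo_tool", "kwargs": {
  "rows": [
    [0,0,0,0.015,0,0.1,87.8],
    [0,0,0,0.015,0,0.3,87.8],
    [0,0,0,0.015,0,0.5,87.8],
    [0,0,0,0.015,0,0.62,87.8],
    [0,0,0,0.015,0,0.62,87.8],
    [0,0,0,0.015,0,0.62,35],
    [0,0,0,0.015,0,0.62,35],
    [0,0,0,0.015,0,0.62,35],
    [0,0,0,0.015,0,0.62,35],
    [0,0,0,0.015,0,0.62,35]
  ]
}}

```text
t: 19.73
ee_pos: [423.2, -300.6, 24.2]
orientation: [3.14, -0.068, 0.001]
ft_force: [-0.8, 0.2, 5.0]
width: 49.2
grasp_force: 30.0
```

{"fn": "servo_tool", "kwargs": {
  "rows": [
    [0,0,0,0,0,0,35],
    [0,0,0,0,0,0,35]
  ]
}}

```text
t: 19.98
ee_pos: [423.2, -300.6, 24.2]
orientation: [3.14, -0.068, 0.001]
ft_force: [-0.8, 1.2, 6.7]
width: 49.3
grasp_force: 30.0
```

{"fn": "servo_tool", "kwargs": {
  "rows": [
    [0,0,0,0,0,-0.15,35],
    [0,0,0,0,0,-0.4,35],
    [0,0,0,0,-0.1,-0.6,35],
    [0,0,0,0.05,-0.35,-0.6,35],
    [0,0,0,0.15,-0.63,-0.6,35],
    [0,0,0,0.2,-0.95,-0.6,35],
    [0,0,0,0.2,-0.95,-0.6,35]
  ]
}}

```text
t: 20.85
ee_pos: [471.1, -108.8, 143.4]
orientation: [-3.14, 0.06, 0.002]
ft_force: [-0.5, 0.4, -1.4]
width: 49.5
grasp_force: 30.0
```

{"fn": "servo_tool", "kwargs": {
  "rows": [
    [0,0,0,0.15,-0.2,0,35],
    [0,0,0,0.3,-0.45,0,35],
    [0,0,0,0.45,-0.7,0,35],
    [0,0,0,0.58,-0.9,0,35],
    [0,0,0,0.58,-0.975,0,35],
    [0,0,0,0.58,-0.975,0,35],
    [0,0,0,0.58,-0.975,0.15,35],
    [0,0,0,0.58,-0.975,0.35,35],
    [0,0,0,0.58,-0.975,0.5,35],
    [0,0,0,0.58,-0.975,0.53,35]
  ]
}}

```text
t: 22.1
ee_pos: [593.0, 75.5, 35.8]
orientation: [3.14, -0.07, -0.008]
ft_force: [0.5, 0.2, -1.8]
width: 49.4
grasp_force: 30.0
```

{"fn": "servo_tool", "kwargs": {
  "rows": [
    [0,0,0,0,0,0,35],
    [0,0,0,0,0,0,35]
  ]
}}

```text
t: 22.35
ee_pos: [596.4, 77.1, 39.1]
orientation: [-3.141, 0.069, -0.003]
ft_force: [-0.4, -0.4, -1.5]
width: 49.3
grasp_force: 30.0
```

{"fn": "servo_tool", "kwargs": {
  "rows": [
    [0,0,0,0,0,0.02,35],
    [0,0,0,0,0,0.045,35],
    [0,0,0,0,0,0.053,35],
    [0,0,0,0,0,0.053,35],
    [0,0,0,0,0,0.053,35]
  ]
}}

```text
t: 22.98
ee_pos: [595.3, 77.6, 27.3]
orientation: [3.141, -0.068, -0.001]
ft_force: [-2.4, 0.7, 3.4]
width: 49.7
grasp_force: 30.0
```

{"fn": "servo_tool", "kwargs": {
  "rows": [
    [0,0,0,0,0,0,68],
    [0,0,0,0,0,0,68],
    [0,0,0,0,0,0,68],
    [0,0,0,0,0,-0.1,68],
    [0,0,0,0,0,-0.3,68],
    [0,0,0,0,0,-0.6,68],
    [0,0,0,0,0,-0.9,68],
    [0,0,0,0,0,-0.9,68],
    [0,0,0,0,0,-0.9,68]
  ]
}}

```text
t: 24.1
ee_pos: [595.2, 77.5, 207.8]
orientation: [-3.141, 0.068, -0.001]
ft_force: [-0.6, 0.0, 0.2]
width: 68.1
grasp_force: 0.0
```

Run:
```python
from h import *
for n in('wrist','side'): o=grab(n,n+'7')
print(o['t'],o['ee_pos'],o['width'],o['qvel'].round(3) if hasattr(o['qvel'],'round') else o['qvel'])
c=cv2.imread('pics/side7.png')[110:330,190:450]
cv2.imwrite('pics/v7.png',np.vstack([cv2.imread('pics/wrist7.png')[:270],cv2.resize(c,(560,330))]))
for f in('wrist7','side7'):
  p=cloud(load(f)).reshape(-1,3)
  for n,x,y in [('big',596,77),('small',598,-72),('choke',604,223),('sink',617,-221)]:
    q=p[(np.hypot(p[:,0]-x,p[:,1]-y)<26)&(p[:,2]<95)]
    if len(q)>50: print(f,n,np.round(np.percentile(q[:,2],[50,90,97]),1))
```

```text
24.15 [594.65164677  77.40355745 206.65613128] 67.84841321786308 [ 0.002  0.023  0.01   0.003 -0.004 -0.   ]
wrist7 big [72.4 74.3 77.7]
wrist7 small [37.8 56.8 59.7]
wrist7 choke [22.5 24.4 25. ]
wrist7 sink [ 8.  15.5 17.8]
side7 big [56.7 74.3 76.6]
side7 small [29.5 55.8 59.4]
side7 choke [20.4 25.1 26.2]
side7 sink [35.9 40.5 41.8]
```

View pics/v7.png

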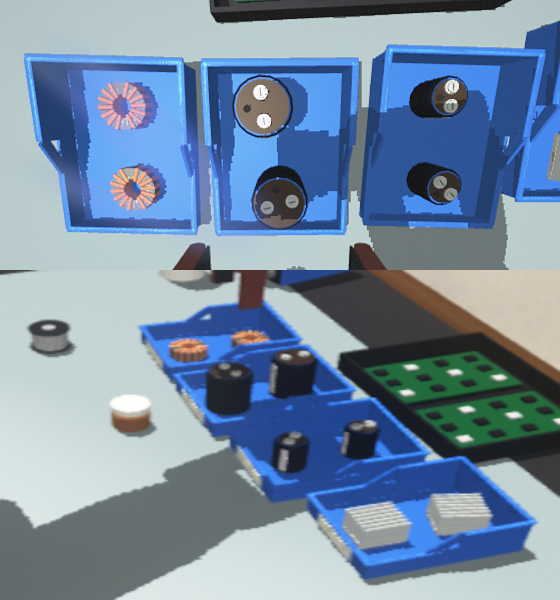

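All four components stand in front of their twins at the right heights (tops about 73, 55, 25 and 41 mm). The reel (50,336) and jar (130,412) are where they were, and the gripper is clear. I'll hand the job in.

```bash
python3 -c "
from workcell import ctrl
print(ctrl.close_job())"
```

```text
the job is handed in; nothing more can be done
None
```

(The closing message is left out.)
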